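# Switch on the locked heat knob of the pastry tray warmer

## Task

Switch on the heat of the pastry tray warmer with its large ringed knob, which is locked at off: pull the knob straight up to unlock it, turn it clockwise (seen from above) while it is out until its pointer faces the raised pip on the ring around it, then push it fully back in and let go. Do not turn the two smaller knobs beside it.

Things in the scene. Friction and masses are not known exactly. Their poses are not given: they have to be found in the camera images.
- heat_grip (a point): Heat knob: largest of 3 black knobs in a row on the steel console, the only one with a ring; any place in the row. Bar 16 mm thick (grip this), 54 long, 32 tall, on a 60 mm skirt. Point: on the knob's axis, 18 mm above skirt, 14 below bar top. x: along the bar to the pointer end; z up. Locked when in at off; slides up 16 mm (4 N, stays put, no spring); out over 9 mm it turns easily, up to 1.8 rad.
- heat_ring: Fixed flat aluminium ring round the heat knob, 108 mm across, hole 72, 6 high. Origin: centre of its underside, on the knob's axis. x axis: from the centre to its one raised dark pip (15 x 8 mm, 45 mm out, top 11 mm above origin). The pip is 0.85 to 1.3 rad clockwise of off. heat_grip is 36 mm above this origin when in, 52 fully out. Lugs stop the knob going in within 0.55 rad of off.
- timer_tip (a point): Bystander, leave it: timer knob, plain tapered round knob 40 mm across, 24 tall, no ring, elsewhere in the row (places 115 mm apart). Point: on its top rim at the end of its white line, 17 mm from its axis.
- lamp_tip (a point): Bystander, leave it: lamp knob, small bar knob (bar 31 x 10 mm, top 23 mm above its foot plate), no ring, elsewhere in the row. Point: top of the bar at the white-line end, 15.5 mm from its axis.

How it is judged:
By the outcome, as a careful person would: the job done as asked, in the order asked, and still so for the second after the job is handed in, with the robot touching nothing.
It also fails if it takes over 34 s, if anything falls off the work surface, if the arm or the gripper's body presses on something with over 40 N, if the wrist force passes 120 N, or if a joint passes its speed limit or range.

## Robot

A 7-joint arm with a two-finger parallel gripper is mounted at the origin on the work surface. World frame = base frame: x ahead of the robot, y to its left, z up, the work surface at z = 0. Lengths are in m, angles in rad, forces in N, time in s.
With the tool pointing down it reaches from about 0.4 to 0.85 m from the base axis. Payload 4.4 kg.
Tool frame: the origin (TCP) lies on the front face of the gripper's body, between the roots of the fingers; the fingertips stand r.finger_overhang ahead of it and the grasp point (between the pads) lies 78 mm ahead of it (r.finger_overhang is the distance from the TCP to the fingertips, in m); z points along the fingers, y is the direction in which the jaws open and shut (so a half turn about z gives the same grasp; the last joint's range is limited). The gripper opens to 94 mm and grips with 3 to 60 N. Pads are 16 mm wide; open, the fingers measure 119 mm over their backs; the gripper's body (75 mm by 177 mm) begins 78 mm behind the grasp point.
Start: joints at [-1.331, 0.628, 0.038, 1.517, -0.027, 0.996, -0.02], TCP at [0.196, 0.62, 0.303] pointing down, gripper open.
Joint ranges: [-3.06, 3.06], [-0.37, 2.12], [-1.25, 1.32], [0.18, 2.47], [-1.1, 4.24], [0.23, 1.98], [-2.94, 2.94]. Speed limits (rad/s): [2.57, 2.57, 3.14, 3.14, 3.14, 3.14, 3.14].

## Interface

Orientations are given as a rotation vector (axis times angle).
In Python, from station import r gives the robot as it stands.
- The arm moves only by the tool arm_command, never from a script. Its argument "deltas" is a list of rows, each an object with "translation": the shift along the world's x, y, z in cm, a list of three; "delta_rot": the turn, a rotation vector about the world's x, y, z in degrees, a list of three. In form: [{"translation": [dx, dy, dz], "delta_rot": [wx, wy, wz]}, ...]. A call has 1 to 12 rows; each row shifts and turns the commanded pose from where the row before left it; what a row does not reach is not made up. A row lasts 1/10 s, in which the tool goes at most 50 mm and 8.59 degrees, less where a joint would pass 70% of its speed; a pose out of reach is approached as far as the arm can. A call with a gripper value outside its range is refused whole. "fingers" is the opening, from 0 (shut) to 1 (fully open), set as the call begins (left out, the last holds). The fingers move at their own pace and stop on an object; "newtons" is the grip in N (left out, the last holds). Time passes only in rows, so rows that do not move let the fingers close. It gives the time, the measured TCP pose, the force and the opening at its end, in the units of the state.
- r.read_state(): the state, without advancing time (a new reading comes with each control period).
- r.snapshot(name): name is "scene" or "side" or "wrist"; returns a dict with "img" (384x512x3 uint8, red, green, blue), "depth" (384x512 float32, m along the optical axis (not along the pixel's ray), 0 where there is no reading), "fx", "fy", "cx", "cy" (pixels), "T" (4x4, takes a point from camera to world coordinates). Camera axes: x right, y down, z forward; pixel columns grow to the right and rows downward; lengths in m; the calibration is good to about 2 mm. A picture is of the moment at which its call begins.
- r.close_job(): hands the job in, once; it reports no verdict.
The state is a dict: "t": time; "qpos": joint angles; "joint_vel": joint speeds; "tau": joint torques, N m; "position": TCP position; "orientation": TCP orientation; "force": force on the tool from outside, world axes, zero at the start; "wrist_torque": the same for the moment, N m; "opening": finger opening in m.
Only numpy, scipy, OpenCV 4.12 (cv2) and the standard library are available. Lean on these libraries where they do the work, as an engineer would, in place of code of your own. Each camera call takes 0.05 s, during which the arm holds its last target.

## Working session

There is one attempt and no reset: what is moved stays moved. The work goes in short steps, Python scripts to look and compute and a tool call to move; the robot and the scene stay as the last step left them, time stands still between calls to the robot, and variables do not carry over. Pictures are saved under pics/ and viewed, and the job is handed in when it is done.

Besides the shell and the picture viewer there is one more tool, called after "Emit:" as name(argument=value, ...) on one line, values as JSON. arm_command: Moves the arm, as the interface text tells. Its arguments: {"type":"object","properties":{"deltas":{"type":"array"},"fingers":{"type":"number"},"newtons":{"type":"number"}},"required":["deltas"]}

```bash
ls; mkdir -p pics
python3 - <<'E'
from station import r
import cv2,numpy as np
print(r.read_state(), r.finger_overhang)
for n in ["scene","side","wrist"]:
    s=r.snapshot(n); cv2.imwrite(f"pics/{n}0.png",s["img"][:,:,::-1]); np.savez(f"{n}0.npz",**s)
    print(n,s["fx"],s["cx"],s["cy"],s["T"].round(3).tolist())
E
```

```text
pics
{'t': 0.0, 'qpos': array([-1.33084102,  0.62930847,  0.03844829,  1.51834418, -0.02695013,
        0.99630578, -0.02000739]), 'joint_vel': array([-0.00105715, -0.0004909 ,  0.00067755,  0.00113009,  0.00058433,
        0.0001871 ,  0.00022631]), 'tau': array([-1.97340385e-03, -5.49718094e+01,  1.14408407e+00, -1.86632645e+01,
       -5.20155870e-02,  2.38274719e-02,  1.46458547e-04]), 'position': array([0.19549928, 0.61940144, 0.30178612]), 'orientation': array([-4.78354287e-01, -3.10474249e+00,  2.88280154e-03]), 'force': array([0.36903922, 0.51340065, 0.60750398]), 'wrist_torque': array([-0.00627559, -0.02221929,  0.02556958]), 'opening': 0.09400242184047429} 0.0972
scene 484.8824758263526 258.05989063995327 188.6941599593713 [[0.16, 0.528, -0.834, 1.259], [0.987, -0.101, 0.126, -0.058], [-0.018, -0.843, -0.537, 0.556], [0.0, 0.0, 0.0, 1.0]]
side 486.2390394573049 256.3317560018119 189.63689880146077 [[-0.991, -0.082, 0.105, 0.47], [-0.133, 0.586, -0.799, 0.692], [0.004, -0.806, -0.592, 0.595], [0.0, 0.0, 0.0, 1.0]]
wrist 271.4608308275218 256.7253033229409 188.07867223279212 [[0.299, 0.924, 0.238, 0.126], [0.954, -0.289, -0.077, 0.64], [-0.002, 0.25, -0.968, 0.383], [0.0, 0.0, 0.0, 1.0]]
```

View pics/scene0.png

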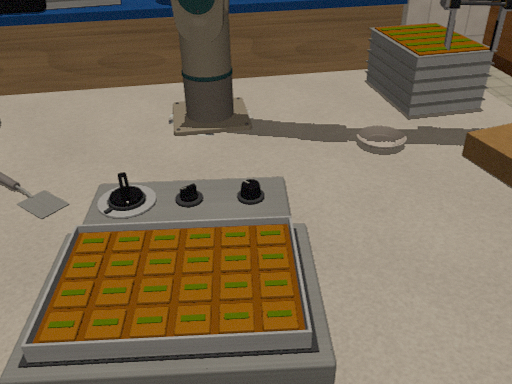

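View pics/side0.png

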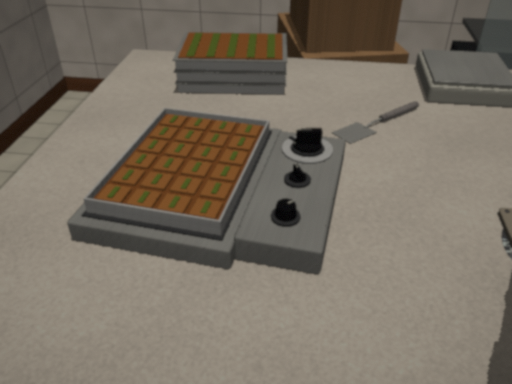

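View pics/wrist0.png

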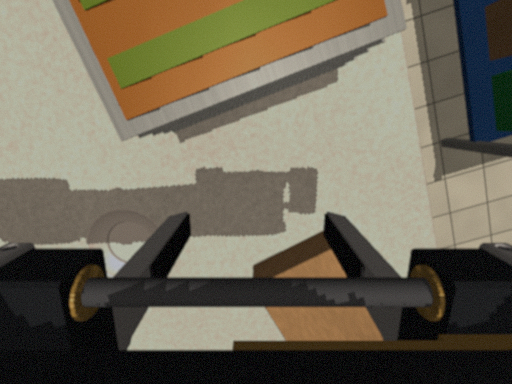

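The heat knob with its ring is at about (127,198) in the scene view and (307,145) in the side view. The wrist view doesn't show the console. I'll zoom in.

```bash
cat > h.py <<'E'
import numpy as np,cv2
def load(n): 
    return dict(np.load(n,allow_pickle=True))
def px2plane(s,u,v,z):
    T=s["T"]; d=T[:3,:3]@np.array([(u-s["cx"])/s["fx"],(v-s["cy"])/s["fy"],1.]); o=T[:3,3]
    return o+d*(z-o[2])/d[2]
def cloud(s):
    v,u=np.mgrid[:384,:512]; Z=s["depth"]; P=np.stack([(u-s["cx"])/s["fx"]*Z,(v-s["cy"])/s["fy"]*Z,Z],-1)
    return P@s["T"][:3,:3].T+s["T"][:3,3]
def proj(s,p):
    q=np.linalg.inv(s["T"])@np.append(p,1); return s["fx"]*q[0]/q[2]+s["cx"],s["fy"]*q[1]/q[2]+s["cy"]
E
python3 - <<'E'
from h import *
for n,(u0,v0,w,h) in dict(scene=(85,165,200,60),side=(265,110,90,60)).items():
    s=load(n+"0.npz"); c=s["img"][v0:v0+h,u0:u0+w,::-1]; k=800//w if n=="scene" else 8
    cv2.imwrite(f"pics/{n}0z.png",cv2.resize(c,None,fx=k,fy=k,interpolation=cv2.INTER_CUBIC))
    P=cloud(s)
    pts=[(105,192),(150,198),(127,210),(220,195),(127,198),(123,178)] if n=="scene" else [(287,150),(330,150),(300,160),(308,132)]
    for u,v in pts: print(n,u,v,P[v,u].round(4),s["img"][v,u])
E
```

```text
scene 105 192 [ 0.4387 -0.2319  0.0558] [129 125 117]
scene 150 198 [ 0.483  -0.1451  0.0601] [159 154 147]
scene 127 210 [ 0.5135 -0.1853  0.0591] [88 90 84]
scene 220 195 [ 0.4897 -0.0153  0.0552] [127 123 115]
scene 127 198 [ 0.5045 -0.1827  0.0788] [0 0 0]
scene 123 178 [ 0.4799 -0.1869  0.1066] [135 131 117]
side 287 150 [ 0.519  -0.1734  0.063 ] [140 138 133]
side 330 150 [ 0.4303 -0.1864  0.0627] [139 136 131]
side 300 160 [ 0.4899 -0.139   0.0628] [123 121 116]
side 308 132 [ 0.4786 -0.1838  0.1031] [12 11 12]
```

Run:
```python
from h import *
s=load("scene0.npz");c=s["img"][168:220,92:164,::-1]
cv2.imwrite("pics/s0zz.png",cv2.resize(c,None,fx=11,fy=11,interpolation=cv2.INTER_CUBIC))
```

```text
(no output)
```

View pics/s0zz.png

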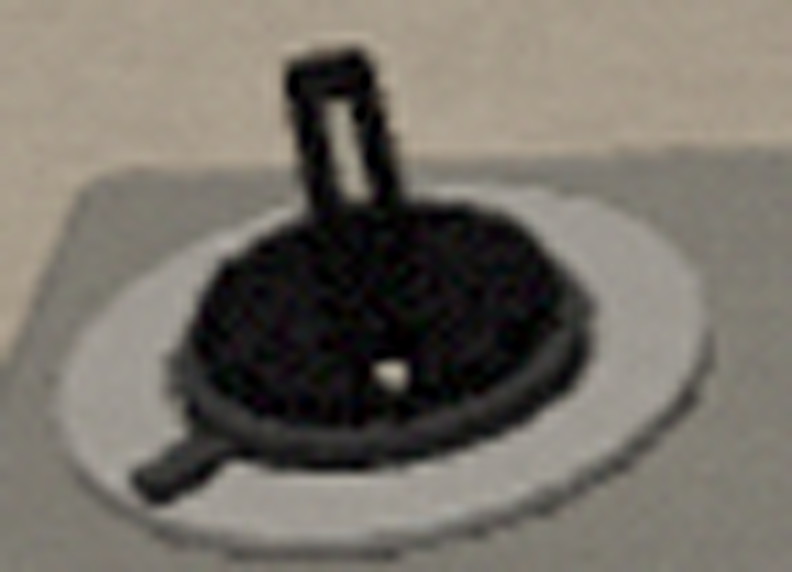

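View pics/side0z.png

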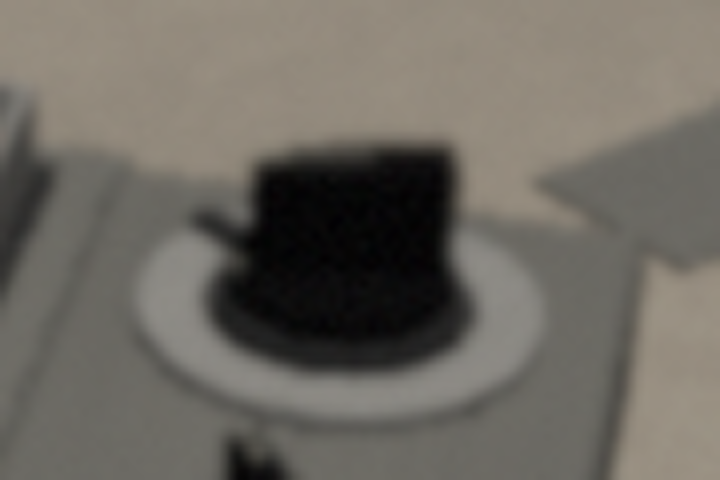

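The scene close-up shows the bar's end with its white line facing the camera (+x), and a skirt dot at about (127.3,202). The pip is at about (107,210), clockwise of the pointer. Next I'll fit the ring.

Run:
```python
from h import *
for n,seed in (("scene",(150,198)),("side",(330,150))):
    s=load(n+"0.npz"); P=cloud(s); g=cv2.cvtColor(s["img"],cv2.COLOR_RGB2GRAY)
    con=(abs(P[...,0]-.475)<.08)&(abs(P[...,1]+.185)<.08)
    thr=144 if n=="scene" else 124
    for thr in ((140,145,150) if n=="scene" else (120,125,130)):
        m=((g>thr)&con&(P[...,2]>.05)&(P[...,2]<.075)).astype(np.uint8)
        nl,L,st,_=cv2.connectedComponentsWithStats(m); k=L[seed[1],seed[0]]
        if k==0: print("no",thr);continue
        m=(L==k).astype(np.uint8)
        cnt=max(cv2.findContours(m,cv2.RETR_EXTERNAL,cv2.CHAIN_APPROX_NONE)[0],key=cv2.contourArea)[:,0]
        hull=cv2.convexHull(cnt)[:,0]
        Q=np.array([px2plane(s,u,v,.061)[:2] for u,v in hull])
        e=cv2.fitEllipse((Q*1000).astype(np.float32))
        A=np.c_[2*Q,np.ones(len(Q))]; c=np.linalg.lstsq(A,(Q**2).sum(1),rcond=None)[0]
        print(n,thr,m.sum(),"circ",c[:2].round(4),np.sqrt(c[2]+c[:2]@c[:2]).round(4),"ell",e, "ringz",np.median(P[m>0][:,2]).round(4))
s=load("scene0.npz")
print("pip",px2plane(s,92+160/11,168+475/11,.066),"dot",px2plane(s,92+390/11,168+375/11,.073))
P=cloud(s); 
m=(abs(P[...,0]-.475)<.05)&(abs(P[...,1]+.185)<.05)&(P[...,2]>.09)
for n in("scene","side"):
    s=load(n+"0.npz");P=cloud(s);g=s["img"].max(-1)
    m=(abs(P[...,0]-.475)<.05)&(abs(P[...,1]+.185)<.05)&(P[...,2]>.085)
    Q=P[m]; print(n,m.sum(),Q.min(0),Q.max(0)); 
    t=Q[Q[:,2]>Q[:,2].max()-.006]; print(cv2.minAreaRect((t[:,:2]*1000).astype(np.float32)))
```

```text
scene 140 401 circ [ 0.4816 -0.1875] 0.0523 ell ((482.5498046875, -185.67315673828125), (99.41252899169922, 104.9870834350586), 63.927242279052734) ringz 0.0609
scene 145 385 circ [ 0.4816 -0.1878] 0.052 ell ((482.4783935546875, -185.84759521484375), (98.57681274414062, 104.44464874267578), 69.23886108398438) ringz 0.061
scene 150 344 circ [ 0.4818 -0.188 ] 0.0519 ell ((482.4786682128906, -186.17141723632812), (98.67453002929688, 104.10364532470703), 70.53561401367188) ringz 0.061
side 120 373 circ [ 0.4785 -0.1929] 0.0527 ell ((478.5213623046875, -193.0016632080078), (104.64665985107422, 106.76628875732422), 40.30744171142578) ringz 0.0634
side 125 328 circ [ 0.478  -0.1931] 0.052 ell ((478.1172790527344, -193.4758758544922), (103.31900787353516, 105.41449737548828), 26.939908981323242) ringz 0.0634
side 130 277 circ [ 0.4781 -0.1926] 0.0505 ell ((478.09686279296875, -191.99282836914062), (98.6363296508789, 101.91597747802734), 99.72605895996094) ringz 0.0634
pip [ 0.52087071 -0.21917662  0.066     ] dot [ 0.50912417 -0.18252282  0.073     ]
scene 208 [ 0.45208886 -0.19857318  0.08531947] [ 0.50772894 -0.1769198   0.10758119]
((479.4107971191406, -187.33717346191406), (56.96678161621094, 15.66601276397705), 9.90915298461914)
side 322 [ 0.44986534 -0.19810953  0.08516424] [ 0.50327397 -0.17639731  0.10959881]
((475.9828186035156, -188.22109985351562), (51.42123031616211, 18.01342010498047), 5.92698860168457)
```

Run:
```python
from h import *
for n in("scene","side"):
    P=cloud(load(n+"0.npz")).reshape(-1,3)
    for x0,x1,y0,y1 in((.1,.6,.35,.75),(.3,.6,.1,.35),(.3,.65,-.35,.1)):
        q=P[(P[:,0]>x0)&(P[:,0]<x1)&(P[:,1]>y0)&(P[:,1]<y1)]; print(n,len(q), np.percentile(q[:,2],[90,99,100]).round(3) if len(q) else "")
```

```text
scene 17994 [0.122 0.316 0.325]
scene 8972 [0.001 0.055 0.057]
scene 18001 [0.074 0.091 0.108]
side 739 [0.595 0.595 0.595]
side 25541 [0.005 0.055 0.059]
side 22539 [0.075 0.094 0.11 ]
```

Emit:
arm_command(deltas=[{"translation":[2.5,-3.6,0],"delta_rot":[0,0,2.5]},{"translation":[2.5,-3.6,0],"delta_rot":[0,0,2.5]},{"translation":[2.5,-3.6,0],"delta_rot":[0,0,2.5]},{"translation":[2.5,-3.6,0],"delta_rot":[0,0,2.5]},{"translation":[2.5,-3.6,0],"delta_rot":[0,0,2.5]},{"translation":[2.5,-3.6,0],"delta_rot":[0,0,2.5]},{"translation":[2.5,-3.6,0],"delta_rot":[0,0,2.5]},{"translation":[2.5,-3.6,0],"delta_rot":[0,0,2.5]},{"translation":[2.5,-3.6,0],"delta_rot":[0,0,2.5]},{"translation":[2.5,-3.6,0],"delta_rot":[0,0,2.5]}])

```text
t: 1.15
position: [0.4464, 0.2582, 0.3026]
orientation: [0.208, -3.135, 0.0]
force: [1.2, -0.7, -0.1]
opening: 0.0939
```

Emit:
arm_command(deltas=[{"translation":[0.5,-4,0],"delta_rot":[0,0,0]},{"translation":[0.5,-4,0],"delta_rot":[0,0,0]},{"translation":[0.5,-4,0],"delta_rot":[0,0,0]},{"translation":[0.5,-4,0],"delta_rot":[0,0,0]},{"translation":[0.5,-4,0],"delta_rot":[0,0,0]},{"translation":[0.5,-4,0],"delta_rot":[0,0,0]},{"translation":[0.4,-4,0],"delta_rot":[0,0,0]},{"translation":[0,-4,0],"delta_rot":[0,0,0]},{"translation":[0,-4,0],"delta_rot":[0,0,0]},{"translation":[0,-4,0],"delta_rot":[0,0,0]},{"translation":[0,-4.6,0],"delta_rot":[0,0,0]},{"translation":[0,0,0],"delta_rot":[0,0,0]}])

```text
t: 2.35
position: [0.4785, -0.1934, 0.3026]
orientation: [0.189, -3.136, 0.007]
force: [1.2, 0.4, -0.8]
opening: 0.0942
```

Run:
```python
from station import r
import cv2,numpy as np
s=r.snapshot("wrist"); cv2.imwrite("pics/w1.png",s["img"][:,:,::-1]); np.savez("w1.npz",**s)
t=r.read_state();print(t["qpos"].round(3),t["position"].round(4),t["orientation"].round(4),t["force"])
```

```text
[ 3.230e-01  4.360e-01 -2.000e-03  1.890e+00  3.000e-03  8.150e-01
  2.014e+00] [ 0.4789 -0.1896  0.3024] [ 1.944e-01 -3.135e+00  2.000e-03] [-0.24932459  1.47576349 -0.31289473]
```

View pics/w1.png

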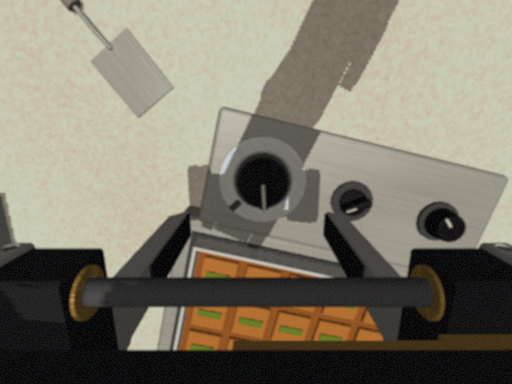

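The wrist view shows the ring centred near (263,180), the white pointer line from about (262,185) to (265,208), and the pip near (235,205).

Run:
```python
from h import *
s=load("w1.npz");c=s["img"][130:230,208:318,::-1]
cv2.imwrite("pics/w1z.png",cv2.resize(c,None,fx=6,fy=6,interpolation=cv2.INTER_CUBIC))
P=cloud(s); print(P[160,230],P[178,298],P[195,225], P[172,262])
```

```text
[ 0.45831118 -0.23023638  0.06086674] [ 0.4702105  -0.14584999  0.06025697] [ 0.50280437 -0.23223906  0.05966962] [ 0.45986448 -0.19201995  0.10384751]
```

View pics/w1z.png

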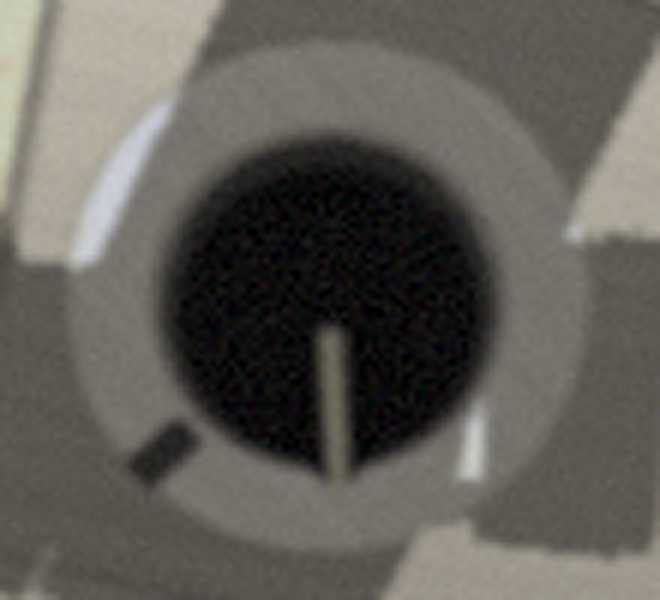

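Run:
```python
from h import *
s=load("w1.npz"); f=lambda a,b,z: px2plane(s,208+(a+.5)/6-.5,130+(b+.5)/6-.5,z)[:2]
Q=np.array([f(a,b,.061) for a,b in((70,310),(590,300),(330,40),(335,550),(480,85),(160,110),(520,475))])
A=np.c_[2*Q,np.ones(len(Q))]; c=np.linalg.lstsq(A,(Q**2).sum(1),rcond=None)[0]; C=c[:2]
print("ring",C,np.sqrt(c[2]+C@C), np.linalg.norm(Q-C,axis=1).round(4))
g=s["img"].max(-1).astype(int); 
# line pixels
u0,v0=208,130
m=np.zeros_like(g,bool); m[183:212,258:270]=True; m&=(g>60)
v,u=np.nonzero(m); v_ok=v<207; u=u[v_ok]; v=v[v_ok]
L=np.array([px2plane(s,a,b,.105)[:2] for a,b in zip(u,v)])
d=cv2.fitLine(L.astype(np.float32),cv2.DIST_L2,0,.01,.01).ravel(); print(len(L),"line ang",np.degrees(np.arctan2(d[1],d[0])),d, L[:, 0].min(),L[:,0].max())
off=np.cross(d[:2],C-d[2:]); print("axis offset from line",off)
p=f(163,453,.066); print("pip",p,np.linalg.norm(p-C),np.degrees(np.arctan2(*(p-C)[::-1])))
p0=f(148,473,.064);p1=f(183,436,.066)
st=load("scene0.npz"); pp=px2plane(st,92+165/11,168+472/11,.066)[:2]; 
for cc in(C,[.4816,-.1877]): print(np.degrees(np.arctan2(*(pp-cc)[::-1])))
print(np.linalg.norm(pp-C))
big=cv2.convertScaleAbs(cv2.resize(s["img"][130:230,208:318,::-1],None,fx=6,fy=6,interpolation=cv2.INTER_CUBIC),alpha=6)
cv2.imwrite("pics/w1b.png",big)
```

```text
ring [ 0.47864092 -0.18794467] 0.052967852683163855 [0.0533 0.0524 0.0534 0.0527 0.0532 0.0524 0.0534]
91 line ang 10.783568 [ 0.98234093  0.18709962  0.48473084 -0.18766235] 0.47325735219943543 0.4966640398431544
axis offset from line 0.000862086725318774
pip [ 0.51227725 -0.21856253] 0.04548467905089333 -42.3103950506093
-36.32131886830577
-38.58700793664485
0.051521700446139344<stdin>:13: DeprecationWarning: Arrays of 2-dimensional vectors are deprecated. Use arrays of 3-dimensional vectors instead. (deprecated in NumPy 2.0)
```

View pics/w1b.png

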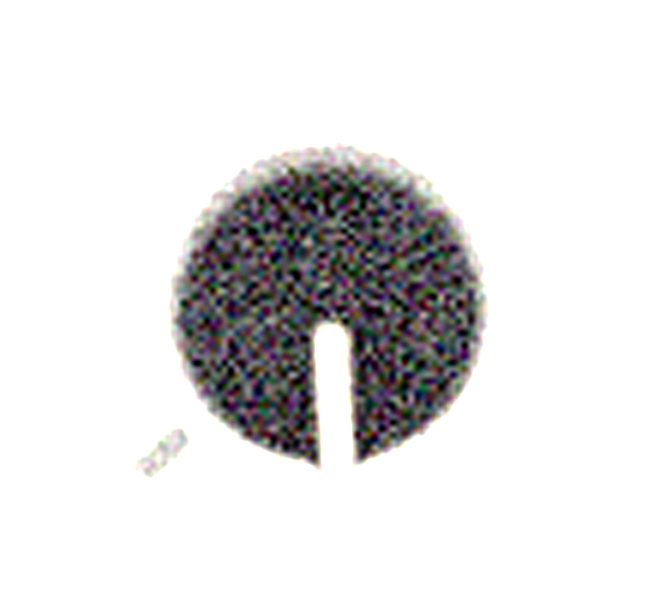

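Emit:
arm_command(deltas=[{"translation":[0,0.1,-3],"delta_rot":[0,0,3.7]},{"translation":[0,0,-3],"delta_rot":[0,0,0]},{"translation":[0,0,-3],"delta_rot":[0,0,0]},{"translation":[0,0,-2.2],"delta_rot":[0,0,0]},{"translation":[0,0,-1.5],"delta_rot":[0,0,0]},{"translation":[0,0,0],"delta_rot":[0,0,0]},{"translation":[0,0,0],"delta_rot":[0,0,0]},{"translation":[0,0,0],"delta_rot":[0,0,0]}])

```text
t: 3.2
position: [0.4803, -0.1847, 0.1766]
orientation: [-0.307, 3.125, -0.001]
force: [-0.3, -0.4, 0.0]
opening: 0.0941
```

```bash
cat > look.py <<'E'
import sys
from station import r
import cv2,numpy as np
tag=sys.argv[1]
s=r.read_state();n=s["orientation"];print(s["t"],s["position"].round(4),n.round(4),"yaw y",(2*np.degrees(np.arctan2(n[1],n[0]))-90)%360,"F",s["force"].round(2),s["wrist_torque"].round(2),s["opening"])
for c in sys.argv[2:]:
    p=r.snapshot(c); np.savez(f"{c}{tag}.npz",**p)
    u0,v0,w,h={"scene":(80,150,100,70),"side":(255,90,110,80),"wrist":(160,80,200,150)}[c]; k=min(800//w,8)
    cv2.imwrite(f"pics/{c}{tag}.png",cv2.resize(p["img"][v0:v0+h,u0:u0+w,::-1],None,fx=k,fy=k,interpolation=cv2.INTER_CUBIC))
E
python3 look.py 2 scene wrist
```

```text
3.2 [ 0.4803 -0.1847  0.1766] [-3.072e-01  3.125e+00 -6.000e-04] yaw y 101.22758264715074 F [-0.26 -0.41  0.02] [ 0.04  0.04 -0.  ] 0.09414227072186993
```

View pics/scene2.png

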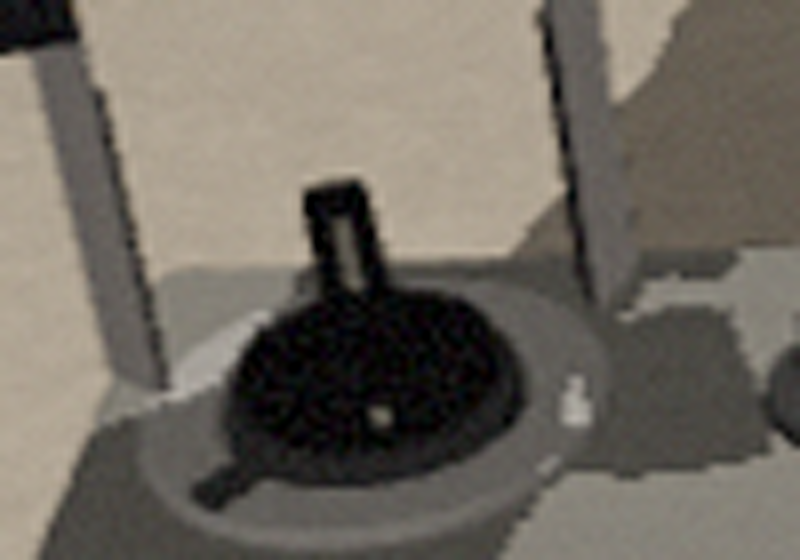

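View pics/wrist2.png

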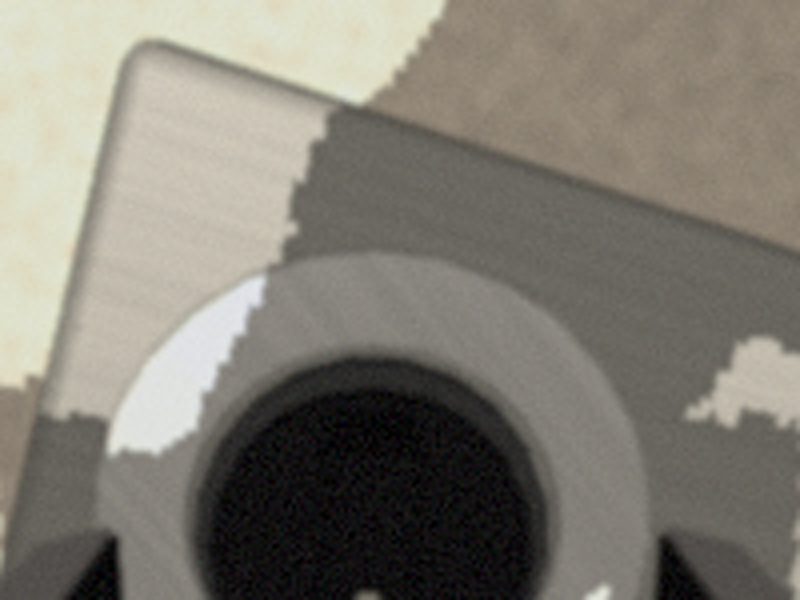

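The bar sits midway between the fingers, slightly toward -y, and the fingertips clear the ring. I'll shift 3 mm and close.

Emit:
arm_command(deltas=[{"translation":[-0.1,-0.3,0],"delta_rot":[0,0,0]},{"translation":[0,0,0],"delta_rot":[0,0,0]}])

```text
t: 3.5
position: [0.4787, -0.1888, 0.1762]
orientation: [-0.305, 3.126, -0.001]
force: [-0.8, -0.2, -0.3]
opening: 0.0938
```

Emit:
arm_command(deltas=[{"translation":[0,0,0],"delta_rot":[0,0,0]},{"translation":[0,0,0],"delta_rot":[0,0,0]},{"translation":[0,0,0],"delta_rot":[0,0,0]},{"translation":[0,0,0],"delta_rot":[0,0,0]},{"translation":[0,0,0],"delta_rot":[0,0,0]},{"translation":[0,0,0],"delta_rot":[0,0,0]},{"translation":[0,0,0],"delta_rot":[0,0,0]},{"translation":[0,0,0],"delta_rot":[0,0,0]}], fingers=0, newtons=30)

```text
t: 4.3
position: [0.4787, -0.1881, 0.1757]
orientation: [0.306, -3.127, 0.0]
force: [0.7, -0.6, -0.1]
opening: 0.0337
```

```bash
python3 look.py 3 scene side
```

```text
4.3 [ 0.4787 -0.1881  0.1757] [ 0.3061 -3.1266  0.    ] yaw y 101.18183644551652 F [ 0.68 -0.59 -0.15] [ 0.02 -0.01  0.01] 0.03369670247807174
```

View pics/scene3.png

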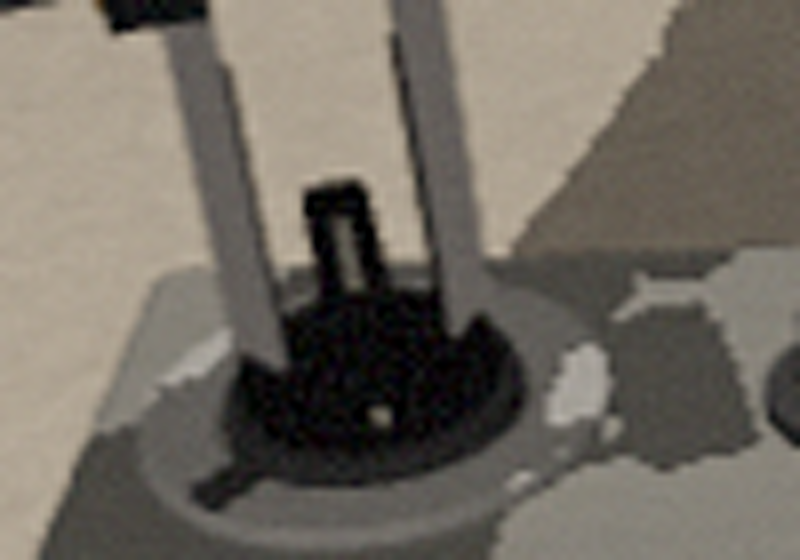

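The fingers are still closing (34 mm opening). They're above the skirt and straddle the bar.

Emit:
arm_command(deltas=[{"translation":[0,0,0],"delta_rot":[0,0,0]},{"translation":[0,0,0],"delta_rot":[0,0,0]},{"translation":[0,0,0],"delta_rot":[0,0,0]},{"translation":[0,0,0],"delta_rot":[0,0,0]},{"translation":[0,0,0],"delta_rot":[0,0,0]}])

```text
t: 4.9
position: [0.4787, -0.1885, 0.1757]
orientation: [-0.306, 3.126, -0.001]
force: [0.3, -1.5, -0.2]
opening: 0.0157
```

```bash
python3 look.py 4 scene
```

```text
4.9 [ 0.4787 -0.1885  0.1757] [-3.0550e-01  3.1265e+00 -7.0000e-04] yaw y 101.16208966101479 F [ 0.33 -1.51 -0.16] [-0.41 -0.05 -0.01] 0.01574064099110333
```

Emit:
arm_command(deltas=[{"translation":[0,0,0.4],"delta_rot":[0,0,0]},{"translation":[0,0,0.4],"delta_rot":[0,0,0]},{"translation":[0,0,0.4],"delta_rot":[0,0,0]},{"translation":[0,0,0.3],"delta_rot":[0,0,0]},{"translation":[0,0,0],"delta_rot":[0,0,0]},{"translation":[0,0,0],"delta_rot":[0,0,0]}])

```text
t: 5.55
position: [0.4787, -0.1884, 0.1912]
orientation: [-0.306, 3.126, -0.001]
force: [-0.4, -3.8, 1.6]
opening: 0.0158
```

```bash
python3 look.py 5 scene
```

```text
5.55 [ 0.4787 -0.1884  0.1912] [-3.0560e-01  3.1262e+00 -9.0000e-04] yaw y 101.16545571666981 F [-0.39 -3.84  1.58] [-0.68  0.09 -0.01] 0.01584104116738829
```

View pics/scene5.png

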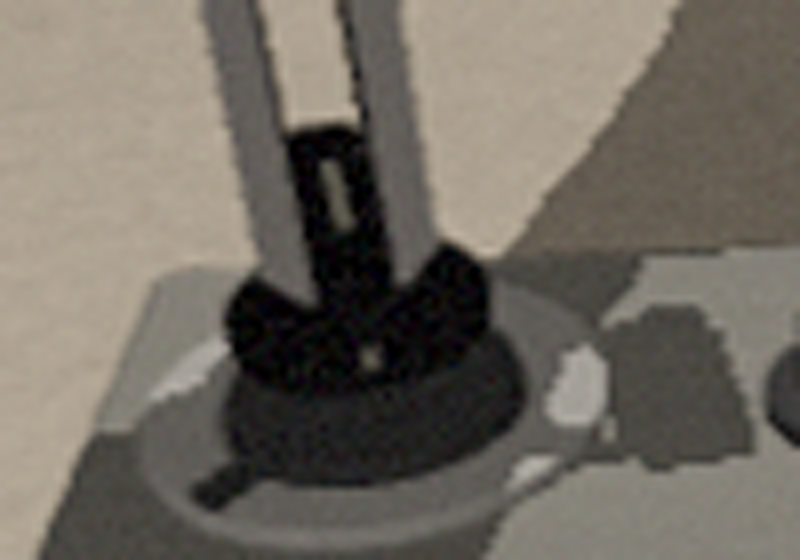

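The knob is out about 15.5 mm. Now I'll turn it 53° clockwise.

Emit:
arm_command(deltas=[{"translation":[0,0,0],"delta_rot":[0,0,-4]},{"translation":[0,0,0],"delta_rot":[0,0,-5]},{"translation":[0,0,0],"delta_rot":[0,0,-6]},{"translation":[0,0,0],"delta_rot":[0,0,-6]},{"translation":[0,0,0],"delta_rot":[0,0,-6]},{"translation":[0,0,0],"delta_rot":[0,0,-6]},{"translation":[0,0,0],"delta_rot":[0,0,-6]},{"translation":[0,0,0],"delta_rot":[0,0,-6]},{"translation":[0,0,0],"delta_rot":[0,0,-5]},{"translation":[0,0,0],"delta_rot":[0,0,-3]},{"translation":[0,0,0],"delta_rot":[0,0,0]},{"translation":[0,0,0],"delta_rot":[0,0,0]}])

```text
t: 6.8
position: [0.4789, -0.1879, 0.1908]
orientation: [1.119, 2.935, 0.001]
force: [0.9, -1.7, 2.2]
opening: 0.0154
```

```bash
python3 look.py 6 scene wrist
```

```text
6.8 [ 0.4789 -0.1879  0.1908] [1.1190e+00 2.9351e+00 6.0000e-04] yaw y 48.263396901375586 F [ 0.89 -1.71  2.23] [-0.52 -0.09 -0.1 ] 0.015401271797407674
```

View pics/scene6.png

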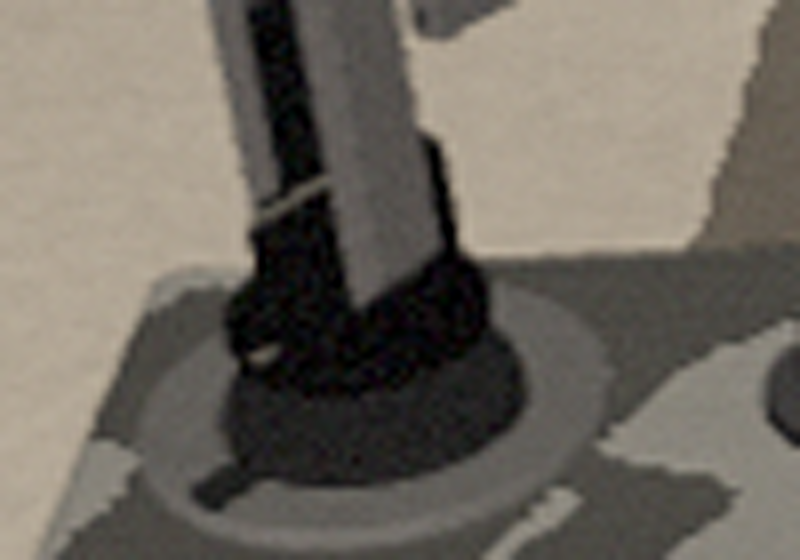

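View pics/wrist6.png

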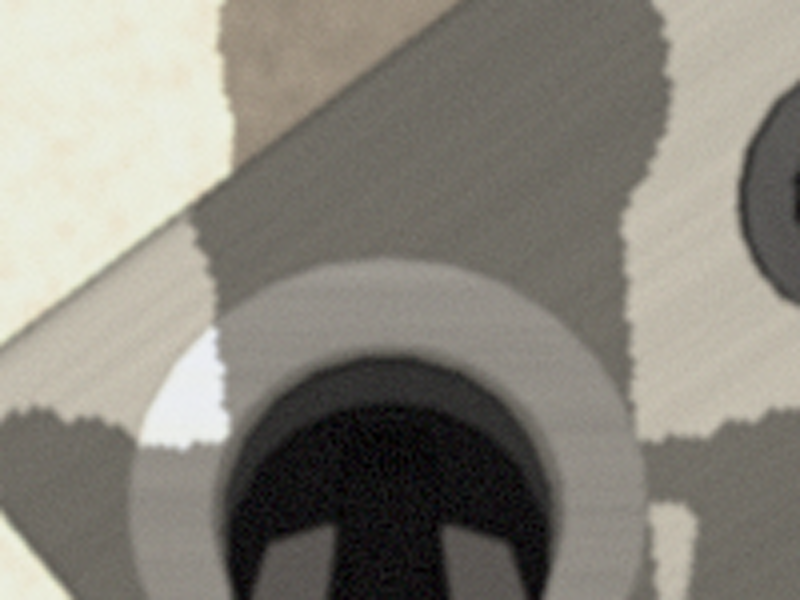

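Run:
```python
from h import *
s=load("scene6.npz"); f=lambda a,b,z: px2plane(s,80+(a+.5)/8-.5,150+(b+.5)/8-.5,z)[:2]
for C in (np.array([.4786,-.188]),np.array([.481,-.188])):
  for nm,p in dict(dot=f(263,355,.0885),pip=f(222,482,.066),pipin=f(248,468,.066)).items():
    print(nm,p,np.linalg.norm(p-C),np.degrees(np.arctan2(*(p-C)[::-1])))
# wrist pip re-measure by mask in w1
s=load("w1.npz"); g=cv2.cvtColor(s["img"],cv2.COLOR_RGB2GRAY).astype(int)
for th in(60,75,90):
    m=np.zeros_like(g,np.uint8); m[198:214,226:244]=(g[198:214,226:244]<th)
    nl,L,st,ce=cv2.connectedComponentsWithStats(m)
    for i in range(1,nl):
        if st[i,4]>10:
            p=px2plane(s,*ce[i],.066)[:2]; d=p-[.4786,-.188]; print(th,st[i],ce[i],np.linalg.norm(d),np.degrees(np.arctan2(d[1],d[0])))
            v,u=np.nonzero(L==i); Q=np.array([px2plane(s,a,b,.066)[:2] for a,b in zip(u,v)]); dd=cv2.fitLine(Q.astype(np.float32),cv2.DIST_L2,0,.01,.01).ravel(); print(" axis",np.degrees(np.arctan2(dd[1],dd[0])))
```

```text
dot [ 0.50144833 -0.20676596] 0.02956700047795852 -39.39719343730529
pip [ 0.51674753 -0.21824996] 0.048685669093533224 -38.41346138689309
pipin [ 0.51218916 -0.21302675] 0.04188757971176419 -36.6892095488036
dot [ 0.50144833 -0.20676596] 0.027754198203952165 -42.543397887013015
pip [ 0.51674753 -0.21824996] 0.046828903579632784 -40.23826844283518
pipin [ 0.51218916 -0.21302675] 0.0399887657949144 -38.744191923590904
60 [230 201  10  10  57] [234.45614035 205.33333333] 0.045967621190958 -42.21864219387746
 axis -38.8114
75 [229 200  12  12  78] [234.58974359 205.24358974] 0.04576551776605097 -42.192365617081784
 axis -38.42859
90 [226 198  18  16 142] [233.52816901 206.13380282] 0.04752569088799447 -42.18927645942423
 axis -41.162964
```

The pip estimates range from -38.5° to -42.2°, and the pointer is at about -42°. The knob stays out by itself, so I'll let go and look from above before pushing in.

Emit:
arm_command(deltas=[{"translation":[0,0,0],"delta_rot":[0,0,0]},{"translation":[0,0,0],"delta_rot":[0,0,0]},{"translation":[0,0,0],"delta_rot":[0,0,0]},{"translation":[0,0,1],"delta_rot":[0,0,0]},{"translation":[0,0,3],"delta_rot":[0,0,0]},{"translation":[0,0,3],"delta_rot":[0,0,0]},{"translation":[0,0,3],"delta_rot":[0,0,0]},{"translation":[0,0,1],"delta_rot":[0,0,0]},{"translation":[0,0,0],"delta_rot":[0,0,0]},{"translation":[0,0,0],"delta_rot":[0,0,0]}], fingers=0.8)

```text
t: 7.9
position: [0.4782, -0.1877, 0.2999]
orientation: [-1.12, -2.933, -0.0]
force: [0.1, 0.8, 0.2]
opening: 0.0751
```

```bash
sed -i 's/"wrist":(160,80,200,150)/"wrist":(190,120,130,110)/; s/k=min(800\/\/w,8)/k=min(800\/\/w,8 if c!="wrist" else 5)/' look.py; python3 look.py 7 scene wrist
```

```text
7.9 [ 0.4782 -0.1877  0.2999] [-1.1204e+00 -2.9335e+00 -3.0000e-04] yaw y 48.1919088147223 F [0.07 0.8  0.22] [ 0.   -0.01  0.03] 0.07508081370766714
```

View pics/wrist7.png

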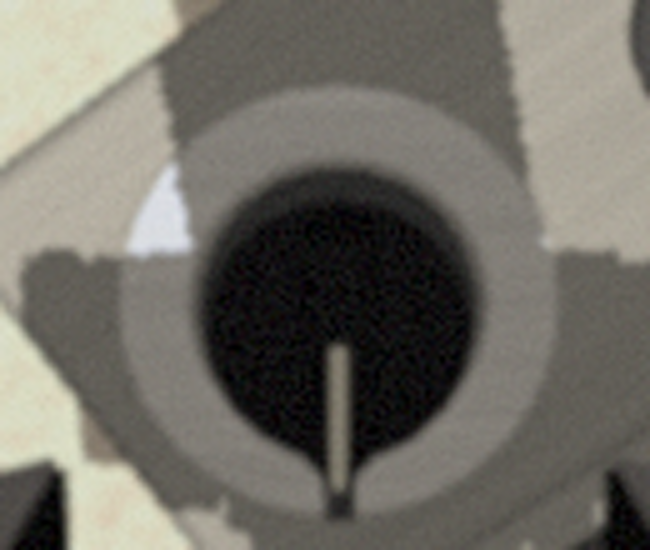

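View pics/scene7.png

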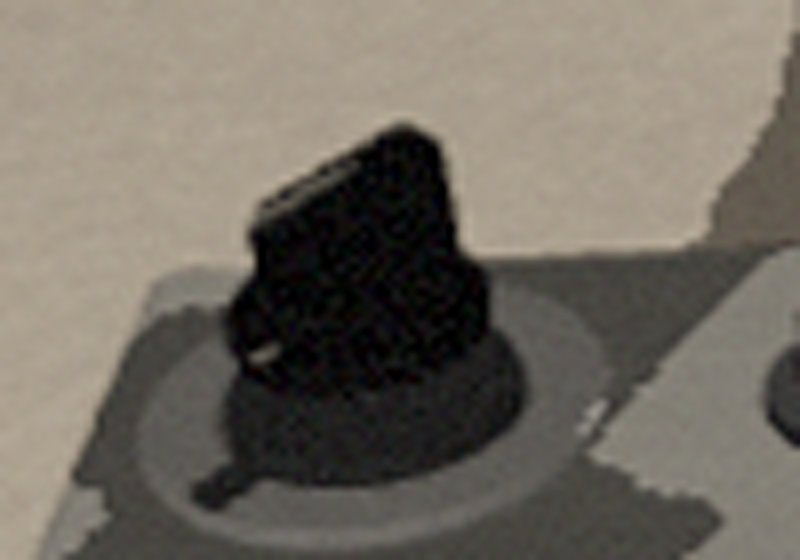

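From above, the pointer line (col ~340) and the pip (col ~341) are in line through the ring centre (~338). The knob is still out. I'll regrip at the same pose and push it in.

Emit:
arm_command(deltas=[{"translation":[0,0,-3],"delta_rot":[0,0,0]},{"translation":[0,0,-3],"delta_rot":[0,0,0]},{"translation":[0,0,-3],"delta_rot":[0,0,0]},{"translation":[0,0,-1.2],"delta_rot":[0,0,0]},{"translation":[0,0,-0.8],"delta_rot":[0,0,0]},{"translation":[0,0,0],"delta_rot":[0,0,0]},{"translation":[0,0,0],"delta_rot":[0,0,0]}])

```text
t: 8.7
position: [0.4791, -0.1885, 0.1913]
orientation: [1.121, 2.933, -0.0]
force: [-0.4, -1.2, -0.5]
opening: 0.0753
```

Emit:
arm_command(deltas=[{"translation":[0,0,0],"delta_rot":[0,0,0]},{"translation":[0,0,0],"delta_rot":[0,0,0]},{"translation":[0,0,0],"delta_rot":[0,0,0]},{"translation":[0,0,0],"delta_rot":[0,0,0]},{"translation":[0,0,0],"delta_rot":[0,0,0]},{"translation":[0,0,0],"delta_rot":[0,0,0]},{"translation":[0,0,0],"delta_rot":[0,0,0]},{"translation":[0,0,0],"delta_rot":[0,0,0]},{"translation":[0,0,0],"delta_rot":[0,0,0]},{"translation":[0,0,0],"delta_rot":[0,0,0]},{"translation":[0,0,0],"delta_rot":[0,0,0]}], fingers=0, newtons=30)

```text
t: 9.8
position: [0.4788, -0.1879, 0.1907]
orientation: [1.121, 2.935, 0.001]
force: [1.0, 0.7, 0.7]
opening: 0.0157
```

```bash
python3 look.py 8 scene
```

```text
9.8 [ 0.4788 -0.1879  0.1907] [1.1211e+00 2.9347e+00 5.0000e-04] yaw y 48.18361863611253 F [0.97 0.66 0.7 ] [ 0.2  -0.16  0.  ] 0.01565842364342364
```

Gripped. Pushing in.

Emit:
arm_command(deltas=[{"translation":[0,0,-0.4],"delta_rot":[0,0,0]},{"translation":[0,0,-0.4],"delta_rot":[0,0,0]},{"translation":[0,0,-0.4],"delta_rot":[0,0,0]},{"translation":[0,0,-0.3],"delta_rot":[0,0,0]},{"translation":[0,0,0],"delta_rot":[0,0,0]},{"translation":[0,0,0],"delta_rot":[0,0,0]}])

```text
t: 10.45
position: [0.4788, -0.188, 0.1755]
orientation: [1.121, 2.935, 0.001]
force: [1.3, 2.9, 1.7]
opening: 0.0159
```

Emit:
arm_command(deltas=[{"translation":[0,0,-0.1],"delta_rot":[0,0,0]},{"translation":[0,0,0],"delta_rot":[0,0,0]},{"translation":[0,0,0],"delta_rot":[0,0,0]}])

```text
t: 10.75
position: [0.4788, -0.188, 0.1754]
orientation: [1.121, 2.934, 0.001]
force: [-0.0, 2.6, 11.3]
opening: 0.0158
```

It has bottomed: 11 N with no further travel. Now I'll release, rise and check.

Emit:
arm_command(deltas=[{"translation":[0,0,0],"delta_rot":[0,0,0]},{"translation":[0,0,0],"delta_rot":[0,0,0]},{"translation":[0,0,0],"delta_rot":[0,0,0]},{"translation":[0,0,1],"delta_rot":[0,0,0]},{"translation":[0,0,3],"delta_rot":[0,0,0]},{"translation":[0,0,4],"delta_rot":[0,0,0]},{"translation":[0,0,3.5],"delta_rot":[0,0,0]},{"translation":[0,0,1],"delta_rot":[0,0,0]},{"translation":[0,0,0],"delta_rot":[0,0,0]},{"translation":[0,0,0],"delta_rot":[0,0,0]}], fingers=0.8)

```text
t: 11.75
position: [0.4781, -0.1878, 0.2989]
orientation: [-1.12, -2.933, -0.0]
force: [0.1, 0.3, 0.2]
opening: 0.0753
```

```bash
python3 look.py 9 scene wrist
python3 - <<'E'
from h import *
for t in("scene0","scene7","scene9"):
    s=load(t+".npz");P=cloud(s); m=(abs(P[...,0]-.479)<.045)&(abs(P[...,1]+.188)<.045)&(P[...,2]>.09)&(P[...,2]<.14); print(t,np.percentile(P[m][:,2],[98,100]))
E
```

```text
11.75 [ 0.4781 -0.1878  0.2989] [-1.1205e+00 -2.9334e+00 -1.0000e-04] yaw y 48.19027556205117 F [0.11 0.32 0.21] [ 0.01 -0.03  0.02] 0.0752579486431622
scene0 [0.10688126 0.10758119]
scene7 [0.12118251 0.12230116]
scene9 [0.10615744 0.10698408]
```

View pics/wrist9.png

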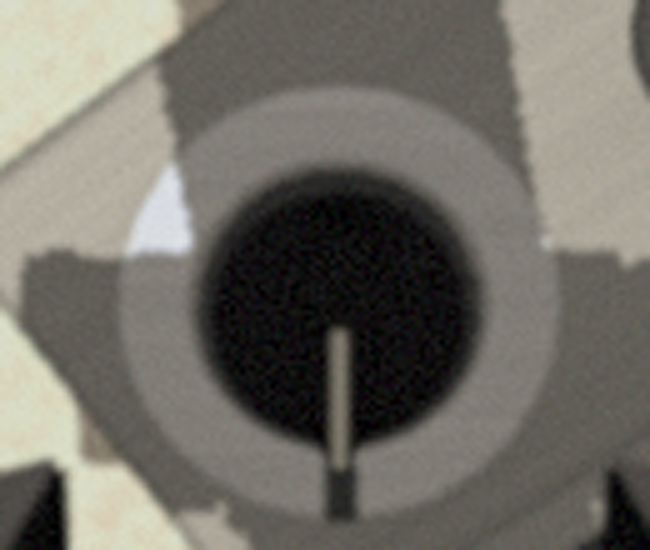

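View pics/scene9.png

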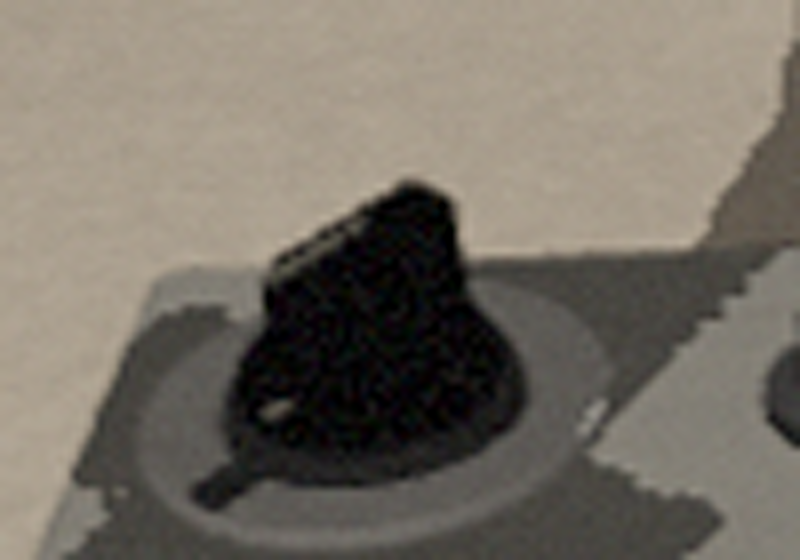

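The knob is back at its original height. The pointer line (col ~340) runs straight into the pip (col ~341), and the robot is clear. Handing in.

```bash
python3 -c "
from station import r
print(r.close_job())"
```

```text
the job is handed in; nothing more can be done
None
```

The heat knob is switched on: I pulled it out about 15.5 mm, turned it 53° clockwise to the pip, pushed it fully in and let go. The job was handed in at about 12 s of the 34 s allowed. I released the knob once while it was out to check alignment from above, then regripped it to push it in.

- **Alignment:** the last wrist image shows the pointer line and the pip in line through the ring centre, to within about one pixel of the enlarged image. Earlier single-view estimates of the pip's direction disagreed by up to about 4° (-38.5° to -42.2°).
- **Fully in:** the knob bottomed with 11 N and no further travel. Its top is back at its starting height, 0.107 m against 0.122 m when out.
- **Other knobs:** the gripper was not moved near the two smaller knobs. I did not measure their angles again at the end.
- **Forces:** the readings between moves never went above about 12 N, and the gripper was clear of everything at hand-in.

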